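# Load the shaker tray and bolt it down

## Task

Draw back the shaker's bolt by its post, lower the loose tray gently (not dropped, under 60 N) over the two pins on the shaker's deck (larger hole on the larger pin) until it lies flush, then push the bolt fully shut over the tray's end. Leave the beaker, cup, jar and bottle where they stand.

Things in the scene. Friction and masses are not known exactly. Their poses are not given: they have to be found in the camera images.
- shaker: Fixed laboratory shaker: grey housing 180 (its x) by 315 mm (its y), dark steel deck on top, upper face 75 mm above the bench. Origin: centre of underside. The seat is on the deck's -y part, the bolt on its +y part. Two steel pins, 22 mm tall with tapered noses, stand at x = 0, 50 mm either side (y) of the seat's centre: 16 mm wide at the -y end, 10 mm wide at the +y end (next the bolt).
- seat (a point): Centre of the tray's seat: on the deck's upper face, midway between the pins; axes as the shaker's. 57.5 mm from the shaker's origin towards -y, 75 mm up.
- big_pin (a point): Foot of the 16 mm pin on the deck's upper face; axes as the shaker's (the 10 mm pin stands 100 mm from it along +y).
- bolt (a joint): Travel of the flat steel bolt, m: 0 = shut, 0.045 = fully drawn back, along the shaker's +y; about 2.5 N of friction, stays where left. 34 mm wide, 6 thick, underside 12.7 mm above the deck, running under a bridge (top 28 mm above the deck). Shut, its tip covers the last 14 mm of the seat: it blocks the tray's lowering and holds a seated tray. Drawn back, its tip is 31 mm clear of the tray's end.
- bolt_post (a point): Top centre of the bolt's round upright steel post, 16 mm wide, 44 mm tall, by which it is moved; 138 mm above the bench; moves with the bolt. From the seat's centre along the shaker's +y it is 146 mm away when shut, 191 mm when drawn back.
- tray: Loose aluminium tray, 0.5 kg, flat on the bench: 100 (its x) by 160 mm (y), 10 thick; 8 mm rims on the long edges. Grey lifting bar in the middle, 12 mm thick (x), 56 long (y), its top 60 mm above the underside. Through holes at x = 0: 19 mm wide at y = -50 mm (for the 16 mm pin), 13 mm at y = +50 mm (for the 10 mm pin). Origin: centre of underside. Seated, its axes agree with the shaker's.
- big_hole (a point): Centre of the tray's larger hole, at the underside; axes as the tray's.
- beaker: Bystander, loose: glass beaker, 68 mm wide, 85 tall, standing beyond the tray. Origin: centre of its underside.
- cup: Bystander, loose: small white plastic cup, 56 mm wide, 50 tall, behind the shaker. Origin: centre of its underside.
- jar: Bystander, loose: white screw-top jar, 54 mm wide, 75 tall, behind the shaker. Origin: centre of its underside.
- bottle: Bystander, loose: clear plastic bottle, 68 mm wide, 200 tall, on the left. Origin: centre of its underside.

How it is judged:
By the outcome, as a careful person would: the job done as asked, in the order asked, and still so for the second after the job is handed in, with the robot touching nothing.
It also fails if it takes over 58 s, if anything falls off the work surface, if the arm or the gripper's body presses on something with over 40 N, if the wrist force passes 120 N, or if a joint passes its speed limit or range.

## Robot

A 7-joint arm with a two-finger parallel gripper is mounted at the origin on the work surface. World frame = base frame: x ahead of the robot, y to its left, z up, the work surface at z = 0. Lengths are in m, angles in rad, forces in N, time in s.
With the tool pointing down it reaches from about 0.425 to 0.95 m from the base axis. Payload 4.7 kg.
Tool frame: the origin (TCP) lies on the mounting face of the last link; the fingertips stand 173 mm ahead of it and the grasp point (between the pads) lies 155 mm ahead of it (env.tip_reach is the distance from the TCP to the fingertips, in m); z points along the fingers, y is the line along which they close (so a half turn about z gives the same grasp; the last joint's range is limited). The gripper opens to 85 mm and grips with 20 to 120 N. Pads are 22 mm wide; open, the fingers measure 114 mm over their backs; the gripper's body (76 mm by 85 mm) begins 54 mm behind the grasp point. The pads swing forward as they close: fully open they stand 13 mm farther back than shut.
Start: joints at [-0.029, 0.469, -0.049, 1.532, 0.024, 1.141, -0.082], TCP at [0.675, 0, 0.405] pointing down, gripper open.
Joint ranges: [-2.59, 2.59], [-0.33, 1.99], [-1.39, 1.29], [0.1, 2.45], [-1.04, 4.18], [0.21, 1.99], [-2.66, 2.66]. Speed limits (rad/s): [2.57, 2.57, 3.14, 3.14, 3.14, 3.14, 3.14].

## Interface

Orientations are given as a rotation vector (axis times angle).
In Python, from plant import env gives the robot as it stands. The module is installed in compiled form; this text tells all that it offers.
- The arm moves only by the tool carry_out, never from a script. Its argument "commands" is a list of rows, each a list of 4 numbers: the shift along the tool's x, y, z each as a share of 0.025 m, from -1 to 1, then the turn about the tool's z as a share of 180 degrees, from -1 to 1. A call has 1 to 8 rows; each row shifts and turns the commanded pose from where the row before left it, along the tool's axes as they then stand; what a row does not reach is not made up. A row lasts 1/10 s, in which the tool goes at most 50 mm and 8.59 degrees, less where a joint would pass 70% of its speed; a pose out of reach is approached as far as the arm can. A call with a number of a shift or a turn outside -1 to 1 is refused whole. A call with a gripper value outside its range is refused whole. "jaw" is the opening, from -1 (shut) to 1 (fully open), set as the call begins (left out, the last holds). The fingers move at their own pace and stop on an object; "squeeze" is the grip in N (left out, the last holds). Time passes only in rows, so rows that do not move let the fingers close. It gives the time, the measured TCP pose, the force, the opening and the grip force at its end, in the units of the state.
- env.get_state(): the state, without advancing time (a new reading comes with each control period).
- env.grab_frame(name): name is "scene" or "side" or "wrist"; returns a dict with "color" (400x640x3 uint8, red, green, blue), "z_map" (400x640 float32, m along the optical axis (not along the pixel's ray), 0 where there is no reading), "camera_matrix" (3x3 intrinsics, pixels), "k1" (the pictures are not rectified: a ray, as slopes to the right and down, at radius r is drawn at 1 + k1 r^2 times it, then the intrinsics apply), "world_from_camera" (4x4, takes a point from camera to world coordinates); the wrist camera has in their place "tool_from_camera" (4x4, takes a point from camera to tool coordinates, whose origin is the TCP and whose axes are the flange's). Camera axes: x right, y down, z forward; pixel columns grow to the right and rows downward; lengths in m; the calibration is good to about 2 mm. A picture is of the moment at which its call begins: read the wrist's pose just before it.
- env.sign_off(): hands the job in; it is judged then, once.
The state is a dict: "time_s": time; "joints": joint angles; "joint_velocities": joint speeds; "joint_efforts": joint torques, N m; "tool_pos": TCP position; "tcp_rot": TCP orientation; "force": force on the tool from outside, world axes, zero at the start; "moment": the same for the moment, N m; "width": opening from 0.0 (shut) to 1.0 (fully open); "finger_force": force on a finger pad.
Only numpy, scipy, OpenCV 4.12 (cv2) and the standard library are available. Lean on these libraries where they do the work, as an engineer would, in place of code of your own. Each camera call takes 0.05 s, during which the arm holds its last target. There are 200 camera calls.

## Working session

There is one attempt and no reset: what is moved stays moved. The work goes in short steps, Python scripts to look and compute and a tool call to move; the robot and the scene stay as the last step left them, time stands still between calls to the robot, and variables do not carry over. Pictures are saved under pics/ and viewed, at most 10 in all, crops included, and the job is handed in when it is done.

Besides the shell and the picture viewer there is one more tool, called after "Request:" as name(argument=value, ...) on one line, values as JSON. carry_out: Moves the arm, as the interface text tells. Shift numbers are shares of 0.025 m and turn numbers shares of 180 degrees, none past 1 either way. Its arguments: {"type":"object","properties":{"commands":{"type":"array","items":{"type":"array","items":{"type":"number"}}},"jaw":{"type":"number"},"squeeze":{"type":"number"}},"required":["commands"]}

```bash
mkdir -p pics; cat > h.py <<'E'
import numpy as np, cv2, pickle
from scipy.spatial.transform import Rotation as R
from plant import env
def grab(name,save=None):
    s=env.get_state(); f=env.grab_frame(name)
    if name=="wrist":
        T=np.eye(4);T[:3,:3]=R.from_rotvec(s["tcp_rot"]).as_matrix();T[:3,3]=s["tool_pos"]
        f["W"]=T@f["tool_from_camera"]
    else: f["W"]=f["world_from_camera"]
    if save:
        cv2.imwrite(f"pics/{save}.png",f["color"][:,:,::-1]); pickle.dump(f,open(f"pics/{save}.pkl","wb"))
    return f
def load(n): return pickle.load(open(f"pics/{n}.pkl","rb"))
def rays(f,uv):
    K=np.array(f["camera_matrix"]);D=np.array([f["k1"],0,0,0.])
    p=cv2.undistortPoints(np.array(uv,float).reshape(-1,1,2),K,D).reshape(-1,2)
    return np.c_[p,np.ones(len(p))]
def plane(f,uv,z):
    d=rays(f,uv)@f["W"][:3,:3].T;o=f["W"][:3,3]
    return o+d*((z-o[2])/d[:,2])[:,None]
def cloud(f):
    v,u=np.mgrid[0:400,0:640];uv=np.c_[u.ravel(),v.ravel()]
    z=f["z_map"].ravel()
    P=(rays(f,uv)*z[:,None])@f["W"][:3,:3].T+f["W"][:3,3]
    P[z==0]=np.nan
    return P.reshape(400,640,3)
def proj(f,P):
    Wi=np.linalg.inv(f["W"]);c=np.atleast_2d(P)@Wi[:3,:3].T+Wi[:3,3]
    return cv2.projectPoints(c,np.zeros(3),np.zeros(3),np.array(f["camera_matrix"]),np.array([f["k1"],0,0,0.]))[0].reshape(-1,2)
E
python3 - <<'E'
from h import *
for n in("scene","side","wrist"):
    f=grab(n,n+"0");P=cloud(f);print(n,np.round(f["W"],3).tolist(),f["k1"],np.isnan(P[...,0]).mean())
print(env.get_state())
a=cv2.imread("pics/scene0.png");b=cv2.imread("pics/side0.png")
E
```

```text
scene [[-0.497, 0.54, -0.679, 1.415], [0.868, 0.315, -0.385, 0.592], [0.006, -0.781, -0.625, 0.88], [0.0, 0.0, 0.0, 1.0]] -0.05292774989504068 0.003875
side [[-0.978, -0.127, 0.166, 0.357], [-0.208, 0.665, -0.717, 1.156], [-0.019, -0.736, -0.677, 1.093], [0.0, 0.0, 0.0, 1.0]] -0.09173614753073935 0.01327734375
wrist [[1.0, 0.0, -0.002, 0.675], [-0.001, -0.959, -0.282, 0.071], [-0.002, 0.282, -0.959, 0.373], [0.0, 0.0, 0.0, 1.0]] -0.02443073715474281 0.00416015625
{'time_s': 0.15, 'joints': array([-0.02892145,  0.46927568, -0.04864274,  1.53337664,  0.02409363,
        1.14097486, -0.08229546]), 'joint_velocities': array([ 0.00312639, -0.00303207, -0.00065814, -0.00412225,  0.00026408,
       -0.00026301,  0.00056658]), 'joint_efforts': array([ 3.33697863e-04, -5.10767841e+01, -4.67274967e-02, -2.37979531e+01,
        1.07760131e-02,  5.44104041e-03, -2.80327527e-05]), 'tool_pos': array([6.74832200e-01, 6.75165835e-05, 4.03907455e-01]), 'tcp_rot': array([-2.22062324e+00, -2.22082454e+00,  1.62648918e-03]), 'force': array([ 0.49833217,  0.32279384, -0.67419024]), 'moment': array([-0.01413462, -0.01116077, -0.01116534]), 'finger_force': 0.0, 'width': 1.001505095892865}
```

View pics/scene0.png

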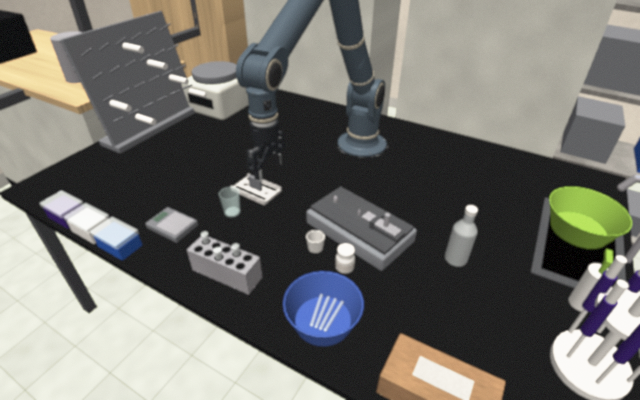

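View pics/side0.png

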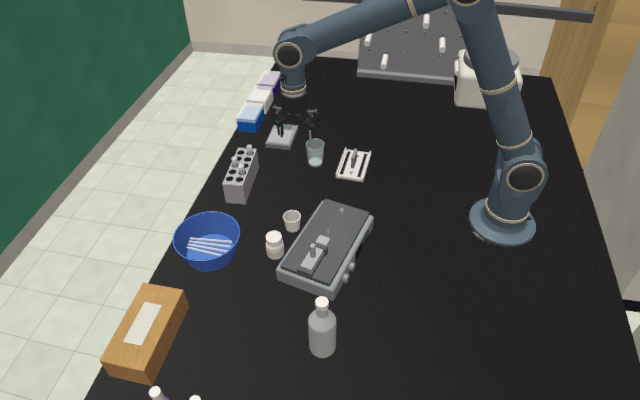

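View pics/wrist0.png

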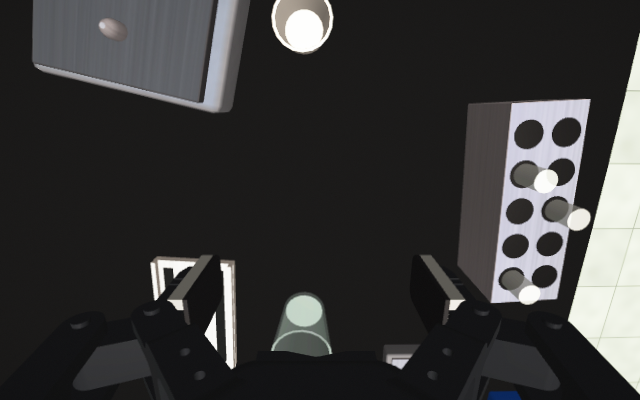

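The scene and side views show the shaker (scene ~(362,225), side ~(327,247)) with bolt towards +y, and the tray (scene (256,187), side (353,163)) to the right of it near the beaker. The wrist view shows the shaker's -y corner with the big pin at (112,28), and part of the tray at (195,310).

```bash
python3 - <<'E'
from h import *
for n in("scene0","side0"):
    f=load(n);P=cloud(f);x,y,z=P[...,0],P[...,1],P[...,2]
    for name,(u0,v0,u1,v1),zr in [("deck",(300,180,425,270) if n=="scene0" else (270,195,380,300),(0.068,0.082)),
        ("bridge",(300,180,425,270) if n=="scene0" else (270,195,380,300),(0.095,0.11)),
        ("post",(300,180,425,270) if n=="scene0" else (270,195,380,300),(0.125,0.145)),
        ("tray",(225,170,290,206) if n=="scene0" else (332,140,375,185),(0.007,0.025)),
        ("bar",(225,170,290,206) if n=="scene0" else (332,140,375,185),(0.045,0.07))]:
        m=np.zeros(z.shape,bool);m[v0:v1,u0:u1]=1
        m&=(z>zr[0])&(z<zr[1])
        if m.sum()<3: print(n,name,m.sum());continue
        q=P[m][:,:2].astype(np.float32);r=cv2.minAreaRect(q)
        print(n,name,m.sum(),"med",np.round(np.median(P[m],0),3),"rect",np.round(r[0],3),np.round(r[1],3),round(r[2],1))
    # standing things
    for name,uv in (("bottle",(460,245) if n=="scene0" else (322,330)),("beaker",(230,203) if n=="scene0" else (314,153)),("cup",(315,242) if n=="scene0" else (292,220)),("jar",(345,258) if n=="scene0" else (274,245))):
        print(name,np.round(P[uv[1],uv[0]],3))
a=load("scene0")["color"][165:275,215:435];b=load("side0")["color"][135:300,260:390]
a=cv2.resize(a,None,fx=2.6,fy=2.6,interpolation=3)[:,:,::-1];b=cv2.resize(b,None,fx=1.7,fy=1.7,interpolation=3)[:,:,::-1]
b=b[:,:225]
c=np.zeros((600,800,3),np.uint8);c[:a.shape[0],:a.shape[1]]=a;b=cv2.resize(b,None,fx=1,fy=1);c[300:300+b.shape[0],570:570+b.shape[1]]=b[:300]
cv2.imwrite("pics/crop.png",c)
E
```

```text
scene0 deck 2636 med [0.555 0.237 0.073] rect [0.579 0.228] [0.304 0.245] 75.8
scene0 bridge 94 med [0.558 0.3   0.1  ] rect [0.532 0.253] [0.238 0.053] 67.8
scene0 post 30 med [0.561 0.333 0.133] rect [0.557 0.332] [0.015 0.016] 78.4
scene0 tray 435 med [ 0.525 -0.174  0.01 ] rect [ 0.516 -0.193] [0.162 0.104] 85.2
scene0 bar 184 med [ 0.641 -0.189  0.057] rect [ 0.599 -0.189] [0.185 0.064] 4.4
bottle [0.516 0.55  0.083]
beaker [ 0.679 -0.169  0.06 ]
cup [0.685 0.163 0.048]
jar [0.708 0.276 0.06 ]
side0 deck 3508 med [0.523 0.24  0.076] rect [0.574 0.226] [0.307 0.239] 76.2
side0 bridge 248 med [0.547 0.302 0.098] rect [0.542 0.254] [0.251 0.053] 83.7
side0 post 37 med [0.555 0.333 0.136] rect [0.554 0.331] [0.014 0.017] 8.2
side0 tray 744 med [ 0.514 -0.18   0.013] rect [ 0.527 -0.213] [0.153 0.252] 18.4
side0 bar 52 med [ 0.515 -0.185  0.06 ] rect [ 0.516 -0.194] [0.064 0.012] 87.4
bottle [0.479 0.577 0.132]
beaker [ 0.656 -0.165  0.062]
cup [0.668 0.128 0.011]
jar [0.681 0.284 0.059]
```

Request:
carry_out(commands=[[0.0,-0.97,-0.5,0],[0.0,-0.97,-0.5,0],[0.0,-0.97,-0.5,0],[0.0,-0.97,-0.5,0],[0.0,-0.97,-0.5,0],[0.0,-0.97,-0.5,0],[0,0,0,0],[0,0,0,0]])

```text
time_s: 0.95
tool_pos: [0.5293, -0.0, 0.48]
tcp_rot: [2.221, 2.221, 0.001]
force: [-0.1, 0.1, 0.8]
width: 1.005
finger_force: 0.0
```

```bash
python3 - <<'E'
from h import *
f=grab("wrist","w1");print(f["camera_matrix"],f["W"][:3,3],env.get_state()["joints"])
P=cloud(f);z=P[...,2]
for zr in((.068,.082),(.095,.11),(.125,.145)):
    m=((z>zr[0])&(z<zr[1])).astype(np.uint8)
    n,l,st,c=cv2.connectedComponentsWithStats(m)
    for i in range(1,n):
        if st[i,4]>60:
            q=P[l==i];r=cv2.minAreaRect(q[:,:2].astype(np.float32));print(zr,st[i],np.round(c[i],1),np.round(q.mean(0),3),np.round(r[0],4),np.round(r[1],3),round(r[2],2))
E
```

```text
[[321.30603277   0.         315.82477907]
 [  0.         321.30603277 201.3160586 ]
 [  0.           0.           1.        ]] [0.52929783 0.07071993 0.44893867] [-0.02261178  0.17294228 -0.0659904   1.77409935  0.01219175  1.194761
 -0.09213963]
(0.068, 0.082) [  220     0   159   103 12295] [299.2  43.1] [0.512 0.136 0.075] [0.5087 0.1439] [0.106 0.151] 76.38
(0.068, 0.082) [ 561  105   36  162 1492] [578.7 183.2] [ 0.849 -0.019  0.075] [ 0.8494 -0.0249] [0.005 0.2  ] 3.46
(0.068, 0.082) [386 285  24  27 148] [395.8 294.5] [ 0.636 -0.168  0.076] [ 0.6344 -0.1729] [0.048 0.011] 53.73
(0.068, 0.082) [390 315  34  16 234] [407.8 324.9] [ 0.656 -0.217  0.075] [ 0.652  -0.2144] [0.013 0.048] 77.16
(0.095, 0.11) [603 154  21  19 212] [611.3 162.1] [0.857 0.014 0.103] [0.8593 0.0141] [0.02  0.011] 74.61
(0.095, 0.11) [626 183  14  20 194] [633.3 191.9] [ 0.893 -0.02   0.102] [ 0.8945 -0.0199] [0.02  0.012] 76.23
(0.095, 0.11) [586 242  23  20 195] [595.  249.8] [ 0.865 -0.092  0.103] [ 0.8661 -0.0932] [0.02  0.011] 64.49
```

View pics/w1.png

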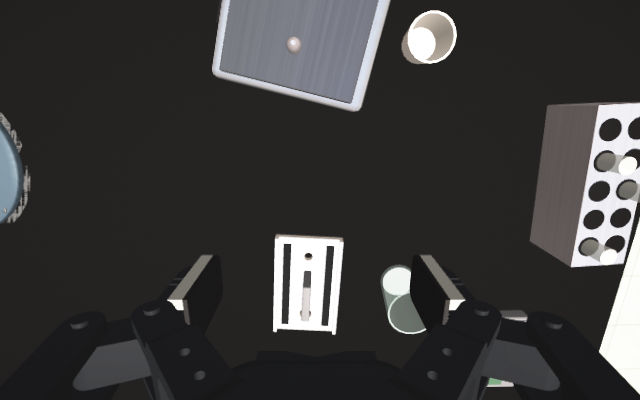

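The wrist camera leans towards -y. The tray is in view with one hole at (308,256); the shaker's big pin is at (294,44). I'll move over the shaker and analyse the tray meanwhile.

Request:
carry_out(commands=[[1,0,0,0],[1,0,0,0],[1,0,0,0],[1,0,0,0],[1,0,0,0],[1,0,0,0],[1,0,0,0],[1,0,0,0]])

```text
time_s: 1.8
tool_pos: [0.5303, 0.2013, 0.4784]
tcp_rot: [-2.221, -2.221, 0.002]
force: [1.4, 0.9, -0.0]
width: 0.996
finger_force: 0.0
```

Request:
carry_out(commands=[[1,0,0,0],[1,0,0,0],[0,0,0,0],[0,0,0,0]])

```text
time_s: 2.2
tool_pos: [0.53, 0.2505, 0.4784]
tcp_rot: [-2.22, -2.222, 0.003]
force: [0.2, -0.3, 0.5]
width: 0.999
finger_force: 0.0
```

```bash
python3 - <<'E'
from h import *
f=grab("wrist","w2");print(f["W"][:3,3])
P=cloud(f);z=P[...,2]
for zr in((.068,.082),(.084,.1),(.1,.11),(.125,.145)):
    m=((z>zr[0])&(z<zr[1])).astype(np.uint8)
    n,l,st,c=cv2.connectedComponentsWithStats(m)
    for i in range(1,n):
        if st[i,4]>25:
            q=P[l==i];r=cv2.minAreaRect(q[:,:2].astype(np.float32));print(zr,st[i],np.round(c[i],1),np.round(q.mean(0),3),np.round(r[0],4),np.round(r[1],3),round(r[2],2))
# tray from w1
f=load("w1");g=cv2.cvtColor(f["color"],cv2.COLOR_RGB2GRAY)[225:345,260:355]
print("hole patch");print(g[20:42,36:62])
m=(g>120).astype(np.uint8);n,l,st,c=cv2.connectedComponentsWithStats(m);i=1+np.argmax(st[1:,4])
cs=max(cv2.findContours((l==i).astype(np.uint8),cv2.RETR_EXTERNAL,cv2.CHAIN_APPROX_NONE)[0],key=len).reshape(-1,2)+[260,225]
for zz in(.01,.018):
    r=cv2.minAreaRect(plane(f,cs,zz)[:,:2].astype(np.float32));print(zz,r)
print(plane(f,[(308,256)],.01))
E
```

```text
[0.52988899 0.32115902 0.44727684]
(0.068, 0.082) [  236    28   182   272 26207] [317.9 172.7] [0.531 0.241 0.075] [0.5312 0.2379] [0.301 0.151] 76.09
(0.068, 0.082) [ 536   34  104  177 1825] [581.8 136.5] [0.837 0.286 0.077] [0.8467 0.2898] [0.126 0.199] 15.68
(0.068, 0.082) [ 429  137   42   41 1346] [449.4 157.2] [0.685 0.265 0.074] [0.6854 0.2646] [0.047 0.047] 87.86
(0.068, 0.082) [544 293  60  20 415] [568.4 298.7] [0.87  0.074 0.075] [0.8744 0.0758] [0.073 0.025] 22.37
(0.068, 0.082) [  0 341   3  20  30] [  0.4 349.7] [ 0.063 -0.019  0.069] [ 0.0625 -0.0221] [0.037 0.003] 72.34
(0.084, 0.1) [ 310   38   64   92 3239] [342.6  82.3] [0.557 0.345 0.091] [0.5559 0.3437] [0.084 0.047] 76.0
(0.084, 0.1) [ 307  135   38   39 1017] [324.9 154. ] [0.539 0.271 0.093] [0.5392 0.2705] [0.036 0.034] 76.3
(0.084, 0.1) [312 184   9   9  59] [316.1 188. ] [0.529 0.232 0.092] [0.5293 0.2316] [0.009 0.008] 2.93
(0.084, 0.1) [291 258  13  13 130] [296.9 263.7] [0.506 0.136 0.091] [0.5053 0.1349] [0.016 0.013] 12.22
(0.084, 0.1) [ 551  300   54   45 1074] [581.6 315.9] [0.886 0.054 0.085] [0.8
[... 2216 characters left out ...]
[255 255 255 255 255 255 255 255 255 254 254 255 255 255 255 255 255 255
  255 255 255 255 255 255 255 255]
 [255 255 255 255 255 255 255 255 255 254 254 255 255 255 255 255 255 255
  255 255 255 255 255 255 255 255]
 [255 255 255 255 255 255 255 255 255 254 254 255 255 255 255 255 255 255
  255 255 255 255 255 255 255 255]
 [255 255 255 255 255 255 255 255 255 254 254 255 255 255 255 255 255 255
  255 255 255 255 255 255 255 255]]
0.01 ((0.5147162675857544, -0.1960555911064148), (0.17023469507694244, 0.10265956819057465), 86.78103637695312)
0.018 ((0.5149820446968079, -0.19119340181350708), (0.16713200509548187, 0.10078850388526917), 86.7810287475586)
[[ 0.51766746 -0.14382756  0.01      ]]
```

View pics/w2.png

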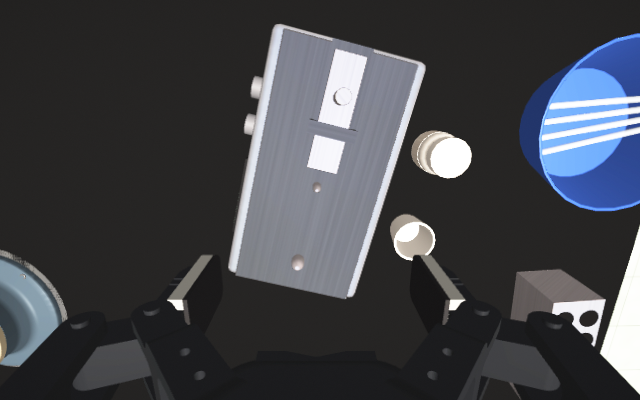

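```bash
python3 - <<'E'
from h import *
f=load("w2")
P=cloud(f);z=P[...,2]
m=((z>.13)&(z<.146)&(np.mgrid[0:400,0:640][0]<120)).astype(np.uint8)
n,l,st,c=cv2.connectedComponentsWithStats(m);i=1+np.argmax(st[1:,4]);print("post",plane(f,[c[i]],.138),st[i])
pin=[]
for uv,zz,w in(((316.1,188),.096,8),((296.9,263.7),.096,10)):
    u,v=map(int,np.round(uv));g=f["color"][v-w:v+w+1,u-w:u+w+1].astype(int);print((g[...,0]-g[...,2]))
    d=P[v-w:v+w+1,u-w:u+w+1,2];print(d.max());mm=np.argwhere(d>.0945);cc=mm.mean(0)[::-1]+[u-w,v-w];print(cc,len(mm));pin.append(plane(f,[cc],.097)[0])
pin=np.array(pin);print(pin);d=pin[0]-pin[1];print(np.hypot(*d[:2]),np.degrees(np.arctan2(d[1],d[0])))
E
```

```text
post [[0.55384323 0.33063551 0.138     ]] [334  88  18  17 238]
[[-14 -13 -13 -12 -13 -13 -14 -12 -14 -15 -15 -14 -14 -15 -13 -13 -14]
 [-13 -14 -13 -13 -12 -13 -12 -10 -10 -10 -13 -13 -13 -15 -13 -13 -13]
 [-14 -13 -13 -14 -14 -12  -5   2   5   6  -1  -9 -13 -13 -13 -13 -13]
 [-13 -12 -12 -13 -13  -5   6  10   9   9  10   2  -8 -11 -13 -14 -14]
 [-14 -12 -12 -13  -8   5   9   9  10   9  10   9   2  -9 -12 -13 -13]
 [-13 -12 -13 -14  -7   7  10  11  12  12  11  11   3  -9 -13 -13 -14]
 [-13 -13 -13 -13  -6   7  12  12  11  13  12  12   8  -8 -14 -13 -13]
 [-13 -14 -13 -13  -6   5  11  11  12  14  14  12  10  -6 -14 -13 -14]
 [-14 -13 -13 -13  -7   7  13  13  10  12  14  14   8  -7 -14 -14 -14]
 [-14 -14 -14 -14  -8   8  12   7  -4  -1   9  14   7  -8 -14 -14 -14]
 [-13 -13 -14 -14 -12   2  11  -6  -6  -6   1  14   1 -11 -14 -13 -14]
 [-13 -13 -13 -13 -13  -6   5   0  -6  -4   6   3 -10 -13 -14 -13 -14]
 [-14 -13 -13 -14 -12 -13 -13  -2   4   1  -7 -12 -12 -13 -13 -14 -13]
 [-13 -14 -13 -13 -12 -12 -14 -13 -13 -14 -12 -13 -13 -13 -14 -14 -13]
 [-13 -13 -13 -12 -12 -13 -14 -13 -13 -13 
[... 1521 characters left out ...]
1 -12
  -11 -10 -10]
 [-12 -11 -12 -10  -9  -9  -6   6   2  -5  -6  -3   6   4  -8 -12 -11 -12
  -10 -10 -10]
 [-11 -11 -12 -10  -9  -9  -9 -10  -2   6   6   3  -7 -11 -11 -11 -11 -12
  -12 -11 -10]
 [-11 -11 -11 -10 -10  -9 -11 -10  -9 -10  -9 -11 -12 -12 -12 -12 -11 -11
  -11 -10 -10]
 [-12 -11 -12 -10  -9  -9 -11 -11  -9  -9  -9 -11 -11 -10 -12 -11 -11 -11
  -11 -10  -9]
 [-11 -11 -11 -11 -10  -9 -11 -10  -9  -9  -9 -11 -11 -10 -10 -12 -11 -11
  -10  -9 -10]
 [-11 -12 -11 -10  -9 -11 -11 -10 -10  -9 -11 -11 -12 -10 -11 -12 -11 -11
  -11 -10  -9]]
nan
[296.5        266.82352941] 34
[[0.52916992 0.23167128 0.097     ]
 [0.50574018 0.13504345 0.097     ]]
0.0994278181291161 76.37030940846216
```

Both pins, bolt and post are clear in the wrist view (post (342,96), small pin (316,190), big pin (297,268)). Shaker yaw ≈ -13.8°; the bolt appears about 6 mm drawn already. Moving onto the post.

Request:
carry_out(commands=[[0.8,0.24,-0.1,0],[0.8,0.24,0,0],[0.8,0.24,0,0],[0.8,0.24,0,0],[0,0,0.5,0.0385],[0,0,0.5,0.0385],[0,0,0,0],[0,0,0,0]])

```text
time_s: 3.05
tool_pos: [0.5541, 0.329, 0.4572]
tcp_rot: [2.472, 1.938, -0.001]
force: [-0.5, -0.7, -0.1]
width: 0.996
finger_force: 0.0
```

Request:
carry_out(commands=[[0,0,1,0],[0,0,1,0],[0,0,1,0],[0,0,1,0],[0,0,0.8,0],[0,0,0.8,0],[0,0,0.5,0],[0,0,0,0]])

```text
time_s: 3.85
tool_pos: [0.5535, 0.3294, 0.3035]
tcp_rot: [-2.473, -1.938, 0.004]
force: [0.3, -0.3, -0.1]
width: 1.004
finger_force: 0.0
```

Request:
carry_out(commands=[[0.05,0,0.5,0],[0,0,0.5,0],[0,0,0,0]])

```text
time_s: 4.15
tool_pos: [0.5533, 0.3309, 0.278]
tcp_rot: [-2.473, -1.937, 0.005]
force: [0.9, -0.6, 0.4]
width: 1.003
finger_force: 0.0
```

Request:
carry_out(commands=[[0,0,0,0],[0,0,0,0],[0,0,0,0],[0,0,0,0],[0,0,0,0],[0,0,0,0],[0,0,0,0]], jaw=-1, squeeze=30)

```text
time_s: 4.85
tool_pos: [0.5542, 0.3312, 0.2802]
tcp_rot: [2.473, 1.937, 0.002]
force: [2.3, 0.1, 1.8]
width: 0.176
finger_force: 29.5
```

```bash
python3 - <<'E'
from h import *
s=env.get_state();print(s["width"]*85,s["finger_force"],s["force"],s["tool_pos"])
E
```

```text
14.970945912784074 29.524027705192566 [2.28254595 0.06904996 1.79409457] [0.55424589 0.3311728  0.28018782]
```

Post gripped (15-16 mm). Pull back gently ~40 mm and feel for the stop.

Request:
carry_out(commands=[[0.25,0,0,0],[0.25,0,0,0],[0.25,0,0,0],[0.25,0,0,0],[0.2,0,0,0],[0.2,0,0,0],[0,0,0,0]])

```text
time_s: 5.55
tool_pos: [0.5627, 0.3665, 0.2801]
tcp_rot: [-2.472, -1.938, -0.005]
force: [2.8, -0.5, 4.6]
width: 0.178
finger_force: 29.8
```

Request:
carry_out(commands=[[0.1,0,0,0],[0.1,0,0,0],[0,0,0,0],[0,0,0,0]])

```text
time_s: 5.95
tool_pos: [0.5636, 0.369, 0.2801]
tcp_rot: [2.473, 1.935, -0.003]
force: [0.3, -5.0, 8.1]
width: 0.171
finger_force: 30.2
```

Request:
carry_out(commands=[[0.1,0,0,0],[0,0,0,0],[0,0,0,0]])

```text
time_s: 6.25
tool_pos: [0.5641, 0.3697, 0.28]
tcp_rot: [2.472, 1.933, -0.01]
force: [-2.5, -10.7, 10.2]
width: 0.175
finger_force: 30.6
```

Bolt at its rear stop (moved ~39 mm, force rose at the stop). Release, rise, and view the seat from overhead.

Request:
carry_out(commands=[[0,0,0,0],[0,0,0,0],[0,0,0,0],[0,0,-0.5,0],[0,0,-1,0],[0,0,-1,0],[0,0,-1,0],[-0.5,0,-1,0]], jaw=1)

```text
time_s: 7.05
tool_pos: [0.5603, 0.3623, 0.394]
tcp_rot: [-2.469, -1.94, -0.003]
force: [-0.2, 0.0, 0.3]
width: 0.999
finger_force: 0.0
```

Request:
carry_out(commands=[[-1,0,-1,0],[-1,0,-1,0],[-1,0,-1,0],[-1,0,-0.9,0],[-1,0,0,0],[-1,0,0,0],[-1,0,0,0],[-1,0,0,0]])

```text
time_s: 7.85
tool_pos: [0.5124, 0.1656, 0.4907]
tcp_rot: [2.472, 1.938, 0.002]
force: [-0.0, 0.4, 0.1]
width: 1.0
finger_force: 0.0
```

Request:
carry_out(commands=[[-1,0,0,0],[-1,0,0,0],[0,0,0,0],[0,0,0,0],[0,0,0,0]])

```text
time_s: 8.35
tool_pos: [0.501, 0.1189, 0.4902]
tcp_rot: [-2.471, -1.939, -0.002]
force: [0.3, 0.6, -0.8]
width: 1.001
finger_force: 0.0
```

```bash
python3 - <<'E'
from h import *
f=grab("wrist","w3");s=env.get_state();print(s["tool_pos"],s["joints"],f["W"][:3,3])
pr=proj(f,[[.5294,.231,.097],[.506,.1336,.097]]);print(pr)
P=cloud(f);z=P[...,2]
for c in pr:
    u,v=map(int,np.round(c));w=16
    mm=np.argwhere((z[v-w:v+w,u-w:u+w]>.085))[:,::-1]+[u-w,v-w]
    r=cv2.minEnclosingCircle(mm.astype(np.float32));print("pin blob",mm.mean(0),len(mm),r)
m=((z>.13)&(z<.145)).astype(np.uint8);n,l,st,c=cv2.connectedComponentsWithStats(m)
for i in range(1,n):
    if st[i,4]>30:print("high",np.nanmedian(P[l==i],0),st[i])
a=[]
for c in pr:
    u,v=map(int,np.round(c));a.append(cv2.resize(f["color"][v-25:v+25,u-25:u+25,::-1],(400,400),interpolation=0))
cv2.imwrite("pics/w3c.png",np.hstack(a))
E
```

```text
[0.50108815 0.11900311 0.48997152] [-0.22082296  0.14249842 -0.10620114  1.78689943  0.01541668  1.21235911
 -0.57107581] [0.51809829 0.18760846 0.45918525]
[[316.4395629   63.00814033]
 [316.83515233 158.22488905]]
pin blob [316.57142857  64.08571429] 70 ((316.5, 64.16666412353516), 4.85922908782959)
pin blob [316.5        156.69863014] 146 ((316.5, 156.73077392578125), 6.749411106109619)
high [ 0.06179411 -0.01698683  0.13577156] [  0 341  13  41 338]
```

View pics/w3c.png

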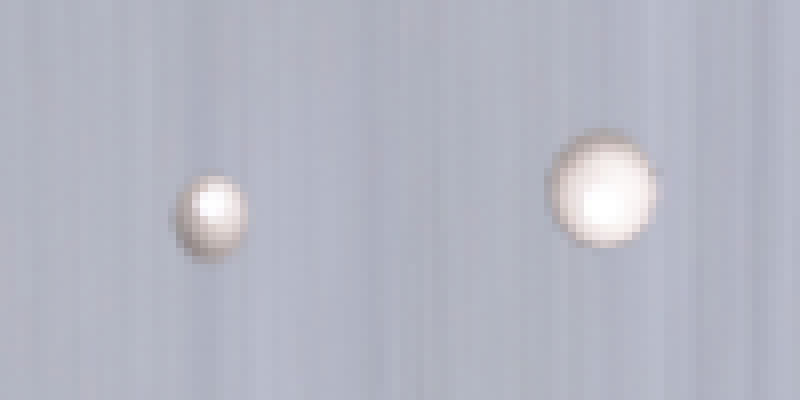

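```bash
python3 - <<'E'
from h import *
f=load("w3")
for zz in(.080,.085,.09):
    p=plane(f,[(317,64.9),(316.9,156)],zz);d=p[0]-p[1];print(zz,np.round(p,4).tolist(),np.hypot(*d[:2]),np.degrees(np.arctan2(d[1],d[0])),(p[0]+p[1])/2)
# full-outline via colour
g=f["color"].astype(int);rb=g[...,0]-g[...,2]
for u0,v0 in((317,65),(317,156)):
    q=rb[v0-14:v0+15,u0-14:u0+15]>-3;mm=np.argwhere(q)[:,::-1]+[u0-14,v0-14];print(mm.min(0),mm.max(0),mm.mean(0),len(mm))
E
```

```text
0.08 [[0.5301, 0.231, 0.08], [0.5061, 0.1336, 0.08]] 0.10029507176407769 76.19430023631185 [0.51810003 0.18230795 0.08      ]
0.085 [[0.5299, 0.2304, 0.085], [0.5063, 0.1343, 0.085]] 0.09897256421384336 76.19430023631183 [0.51810001 0.18237784 0.085     ]
0.09 [[0.5298, 0.2299, 0.09], [0.5064, 0.135, 0.09]] 0.09765005666360911 76.19430023631178 [0.51809998 0.18244773 0.09      ]
[313  60] [321  70] [317.05    64.7375] 80
[311 149] [323 163] [316.89808917 156.36305732] 157
```

Request:
carry_out(commands=[[-1,0,0,-0.03],[-1,0,0,-0.029],[-1,0,0,0],[-1,0,0,0],[-1,0,0,0],[-1,0,0,0],[-1,0,0,0],[-1,0,0,0]])

```text
time_s: 9.2
tool_pos: [0.4833, -0.081, 0.4897]
tcp_rot: [-2.281, -2.16, -0.001]
force: [0.2, 0.1, 0.1]
width: 0.998
finger_force: 0.0
```

Request:
carry_out(commands=[[-1,0,0.5,0],[-1,0,0.5,0],[-1,0,0.5,0],[-1,0,0.5,0],[-1,0.3,0.5,0],[-1,0.4,0.5,0],[-1,0.4,0.5,0],[0,0,0,0]])

```text
time_s: 10.0
tool_pos: [0.501, -0.2597, 0.4002]
tcp_rot: [-2.285, -2.153, 0.004]
force: [0.6, -0.3, -0.1]
width: 1.0
finger_force: 0.0
```

Request:
carry_out(commands=[[0,0,0,0],[0,0,0,0],[0,0,0,0]])

```text
time_s: 10.3
tool_pos: [0.5009, -0.2561, 0.4028]
tcp_rot: [2.281, 2.16, 0.002]
force: [0.7, 0.3, 0.4]
width: 1.001
finger_force: 0.0
```

```bash
python3 - <<'E'
from h import *
f=grab("wrist","w4");s=env.get_state();print(s["tool_pos"],s["tcp_rot"],s["joints"],f["W"][:3,3])
P=cloud(f);z=P[...,2]
m=((z>.05)&(z<.067)&(np.hypot(P[...,0]-.515,P[...,1]+.19)<.05));q=P[m];r=cv2.minAreaRect(q[:,:2].astype(np.float32));print("bar",r,q.mean(0))
a=f["color"][:330,200:440,::-1];cv2.imwrite("pics/w4c.png",cv2.resize(a,None,fx=1.8,fy=1.8,interpolation=0))
g=cv2.cvtColor(f["color"],cv2.COLOR_RGB2GRAY)
hol=(g<120).astype(np.uint8);n,l,st,c=cv2.connectedComponentsWithStats(hol)
for i in range(1,n):
    if 40<st[i,4]<1500: print(st[i],c[i],plane(f,[c[i]],.01))
E
```

```text
[ 0.50079554 -0.25625019  0.40283476] [2.28077171e+00 2.15948622e+00 1.46728708e-03] [ 0.26083099  0.28575066  0.16993504  1.81646503 -0.0559093   1.04296876
  0.39751665] [ 0.50477899 -0.18545671  0.37174955]
bar ((0.5150213837623596, -0.19479310512542725), (0.055181972682476044, 0.011420084163546562), 87.08673095703125) [ 0.51478743 -0.19382588  0.05950089]
[ 290   46   12  132 1301] [296.08531899 110.06840892] [[ 0.48342811 -0.18733806  0.01      ]]
[ 349   46   14  132 1346] [355.13521545 109.94205052] [[ 0.54742724 -0.19070581  0.01      ]]
[321  61  11  12 105] [325.96190476  66.6952381 ] [[ 0.51785169 -0.14519837  0.01      ]]
[318 153  15  15 183] [324.98907104 160.19125683] [[ 0.5121582  -0.24371362  0.01      ]]
[552 157  12  75  88] [557.14772727 196.07954545] [[ 0.78504961 -0.30088613  0.01      ]]
```

View pics/w4c.png

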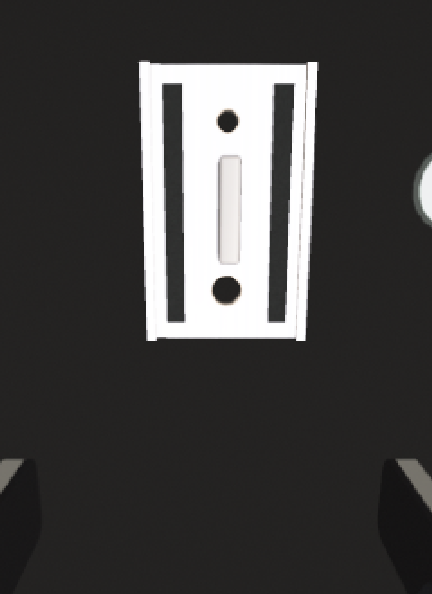

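Tray view: small hole at +y (crop (228,121)), large hole at -y (227,290), bar between; all agree with the 100 mm hole spacing. Descend to the bar.

Request:
carry_out(commands=[[0.62,0.11,0.6,0],[0.62,0.11,0.8,0],[0.62,0.11,0.8,0],[0.62,0.11,0.8,0],[0,0,1,0],[0,0,1,0],[0,0,1,0],[0,0,0,0]])

```text
time_s: 11.15
tool_pos: [0.5139, -0.1949, 0.2498]
tcp_rot: [-2.278, -2.155, 0.004]
force: [-0.7, -0.5, 0.2]
width: 1.0
finger_force: 0.0
```

Request:
carry_out(commands=[[0,0,0.8,0],[0,0,0.8,0],[0,0,0.4,0],[0,0,0,0],[0,0,0,0]])

```text
time_s: 11.65
tool_pos: [0.5155, -0.1962, 0.2033]
tcp_rot: [2.282, 2.157, 0.001]
force: [0.6, 0.2, -0.8]
width: 1.001
finger_force: 0.0
```

```bash
python3 - <<'E'
from h import *
s=env.get_state();print(s["tool_pos"],s["tcp_rot"],s["force"])
Rm=R.from_rotvec(s["tcp_rot"]).as_matrix();print(Rm.T@(np.array([.5150,-.1945,.198])-s["tool_pos"])/.025)
E
```

```text
[ 0.51551122 -0.19619566  0.20327342] [2.28225146e+00 2.15688593e+00 1.42545217e-03] [ 0.63582216  0.19924508 -0.84935397]
[ 0.06662738 -0.0245896   0.21087678]
```

Request:
carry_out(commands=[[0.07,-0.02,0.2,0],[0,0,0,0],[0,0,0,0]])

```text
time_s: 11.95
tool_pos: [0.5147, -0.1942, 0.1976]
tcp_rot: [2.283, 2.158, 0.001]
force: [0.6, 0.4, -0.3]
width: 0.999
finger_force: 0.0
```

Request:
carry_out(commands=[[0,0,0,0],[0,0,0,0],[0,0,0,0],[0,0,0,0],[0,0,0,0],[0,0,0,0],[0,0,0,0],[0,0,0,0]], jaw=-1, squeeze=70)

```text
time_s: 12.75
tool_pos: [0.5147, -0.1944, 0.1974]
tcp_rot: [2.283, 2.158, 0.0]
force: [-0.2, 0.2, 1.9]
width: 0.128
finger_force: 68.8
```

Request:
carry_out(commands=[[0,0,-0.3,0],[0,0,-0.5,0],[0,0,-0.5,0],[0,0,-0.7,0],[0,0,0,0],[0,0,0,0],[0,0,0,0]])

```text
time_s: 13.45
tool_pos: [0.5142, -0.1941, 0.2467]
tcp_rot: [-2.282, -2.157, 0.001]
force: [0.4, 0.2, -4.4]
width: 0.13
finger_force: 68.5
```

```bash
python3 - <<'E'
from h import *
s=env.get_state();print(s["tool_pos"],s["tcp_rot"],s["force"],s["moment"],s["width"]*85)
f=grab("wrist","w5");P=cloud(f);T=f["W"]
Tw=np.eye(4);Tw[:3,:3]=R.from_rotvec(s["tcp_rot"]).as_matrix();Tw[:3,3]=s["tool_pos"]
g=cv2.cvtColor(f["color"],cv2.COLOR_RGB2GRAY)
n,l,st,c=cv2.connectedComponentsWithStats((g<100).astype(np.uint8))
zt=s["tool_pos"][2]-.198+.010
for i in range(1,n):
    if 40<st[i,4]<6000:
        p=plane(f,[c[i]],zt)[0];print(st[i],c[i],p,(np.linalg.inv(Tw)@np.r_[p,1])[:3])
cv2.imwrite("pics/w5c.png",f["color"][:,:,::-1])
E
```

```text
[ 0.51420459 -0.19413551  0.24671156] [-2.28248087e+00 -2.15702046e+00  8.17937530e-04] [ 0.3828538   0.190432   -4.43052247] [ 0.00756339  0.04649159 -0.02989107] 11.076353080023543
[304 139  25  24 475] [315.93263158 150.78105263] [ 0.5168137  -0.1439009   0.05871156] [ 5.02260388e-02 -9.31454089e-06  1.88020394e-01]
[300 198  32  40 950] [315.65473684 216.60842105] [ 0.5147357  -0.17770992  0.05871156] [ 1.63536288e-02 -1.74644145e-04  1.88006943e-01]
```

View pics/w5c.png

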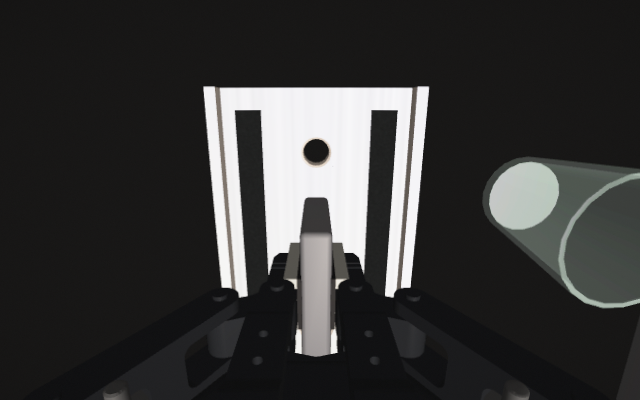

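Tray hangs level; small hole at (316,151) lies on the tool axis exactly 50 mm ahead. Carry it over the seat.

Request:
carry_out(commands=[[0,0,-1,0],[0.2,0,-1,0],[0.6,0,-1,0],[0.8,0,-0.8,0],[1,0,0,0],[1,-0.1,0,0],[1,-0.1,0,0],[1,-0.1,0,0]])

```text
time_s: 14.3
tool_pos: [0.5146, -0.0531, 0.3414]
tcp_rot: [-2.283, -2.157, 0.002]
force: [0.6, -0.3, -3.9]
width: 0.132
finger_force: 69.1
```

Request:
carry_out(commands=[[1,-0.1,0,0],[1,-0.1,0,0],[1,-0.1,0,0],[1,-0.1,0,0],[1,0,0,0],[1,0,0,0],[1,0,0,0],[1,0,0,0]])

```text
time_s: 15.1
tool_pos: [0.516, 0.147, 0.3413]
tcp_rot: [-2.283, -2.157, 0.003]
force: [-0.6, 0.1, -4.6]
width: 0.132
finger_force: 69.0
```

Request:
carry_out(commands=[[0.8,0,0,0],[0.6,0,0,0],[0,0,0,0.0294],[0,0,0,0.0293],[0,0,0,0],[0,0,0,0],[0,0,0,0],[0,0,0,0]])

```text
time_s: 15.9
tool_pos: [0.5184, 0.1809, 0.3422]
tcp_rot: [-2.472, -1.939, 0.0]
force: [-0.8, -0.3, -3.8]
width: 0.131
finger_force: 69.0
```

```bash
cat > st.py <<'E'
from h import *
s=env.get_state();t=s["tcp_rot"];print(s["tool_pos"],t,"F",s["force"],"M",s["moment"],"yaw",2*np.degrees(np.arctan2(t[1]*np.sign(t[0]),abs(t[0]))))
Rm=R.from_rotvec(t).as_matrix();print((Rm.T@(np.array([.5181,.1823,.273])-s["tool_pos"])/.025).round(3))
E
python3 st.py
```

```text
[0.51835089 0.18085842 0.3421668 ] [-2.47190965e+00 -1.93881657e+00  9.45189089e-05] F [-0.84897026 -0.33090935 -3.78789372] M [0.01550281 0.04769937 0.00445609] yaw 76.21698782957654
[ 0.054 -0.023  2.767]
```

Request:
carry_out(commands=[[0.054,-0.023,0.5,0],[0,0,0.5,0],[0,0,0.4,0],[0,0,0.2,0],[0,0,0,0],[0,0,0,0],[0,0,0,0]])

```text
time_s: 16.6
tool_pos: [0.5184, 0.1826, 0.3027]
tcp_rot: [2.472, 1.938, 0.002]
force: [0.5, 0.0, -3.6]
width: 0.131
finger_force: 68.9
```

```bash
python3 st.py
```

```text
[0.51836324 0.18259471 0.30268415] [2.47210367e+00 1.93813151e+00 1.79530337e-03] F [ 0.48587314  0.01430982 -3.6190364 ] M [ 0.00698317 -0.01839876 -0.00717752] yaw 76.1929563240155
[-0.015 -0.009  1.187]
```

Aligned; lower slowly, feeling forces.

Request:
carry_out(commands=[[-0.015,-0.01,0.1,0],[0,0,0.1,0],[0,0,0.1,0],[0,0,0,0]])

```text
time_s: 17.0
tool_pos: [0.5176, 0.1821, 0.2943]
tcp_rot: [-2.472, -1.938, 0.001]
force: [-0.7, -0.0, -3.9]
width: 0.132
finger_force: 68.9
```

Request:
carry_out(commands=[[0,0,0.1,0],[0,0,0.1,0],[0,0,0.1,0],[0,0,0,0]])

```text
time_s: 17.4
tool_pos: [0.5176, 0.1821, 0.2867]
tcp_rot: [-2.472, -1.938, 0.001]
force: [-0.2, -0.6, -2.6]
width: 0.134
finger_force: 68.9
```

```bash
python3 st.py
```

```text
[0.51757789 0.18213773 0.28672946] [-2.47212512e+00 -1.93824131e+00  1.41974321e-03] F [-0.1643722  -0.55088855 -2.57128088] M [0.02532678 0.01416195 0.03377673] yaw 76.19562554979635
[0.012 0.019 0.549]
```

Request:
carry_out(commands=[[0,0,0.1,0],[0,0,0.1,0],[0,0,0.1,0],[0,0,0,0]])

```text
time_s: 17.8
tool_pos: [0.5176, 0.1822, 0.2793]
tcp_rot: [-2.472, -1.938, 0.001]
force: [-0.4, 0.5, -3.4]
width: 0.133
finger_force: 68.9
```

Request:
carry_out(commands=[[0,0,0.08,0],[0,0,0.08,0],[0,0,0,0],[0,0,0,0]])

```text
time_s: 18.2
tool_pos: [0.5178, 0.1822, 0.2757]
tcp_rot: [2.472, 1.938, -0.0]
force: [0.4, -0.4, -3.1]
width: 0.133
finger_force: 68.9
```

```bash
python3 st.py
```

```text
[0.51775578 0.18221895 0.27566263] [ 2.47227175e+00  1.93841502e+00 -6.92845597e-05] F [ 0.41060111 -0.35038846 -3.14943028] M [ 0.04199386 -0.00848412  0.00207238] yaw 76.19731172852607
[0.006 0.013 0.107]
```

Request:
carry_out(commands=[[0,0,0.05,0],[0,0,0.05,0],[0,0,0,0],[0,0,0,0]])

```text
time_s: 18.6
tool_pos: [0.5178, 0.1822, 0.2732]
tcp_rot: [-2.472, -1.938, -0.0]
force: [-0.4, 0.3, -3.6]
width: 0.136
finger_force: 68.9
```

Request:
carry_out(commands=[[0,0,0.05,0],[0,0,0,0],[0,0,0,0]])

```text
time_s: 18.9
tool_pos: [0.5179, 0.1823, 0.2724]
tcp_rot: [2.472, 1.938, 0.001]
force: [-0.4, -1.5, 0.9]
width: 0.128
finger_force: 69.7
```

```bash
python3 st.py
```

```text
[0.51794012 0.18225486 0.27239527] [2.47229091e+00 1.93814831e+00 1.05656772e-03] F [-0.40982456 -1.5118695   0.89568085] M [-0.09647265  0.22632148  0.00786994] yaw 76.18922445925595
[ 0.003  0.006 -0.024]
```

Contact at exactly +75 mm (flush height). Nudge, release, rise and check.

Request:
carry_out(commands=[[0,0,0.03,0],[0,0,0,0]])

```text
time_s: 19.1
tool_pos: [0.5179, 0.1823, 0.2723]
tcp_rot: [2.472, 1.938, 0.001]
force: [-3.2, -1.2, 6.2]
width: 0.13
finger_force: 70.6
```

Request:
carry_out(commands=[[0,0,0,0],[0,0,0,0],[0,0,0,0],[0,0,0,0],[0,0,0,0],[0,0,-0.5,0],[0,0,-1,0],[0,0,-1,0]], jaw=1)

```text
time_s: 19.9
tool_pos: [0.5177, 0.1822, 0.335]
tcp_rot: [-2.472, -1.938, 0.0]
force: [-0.2, 0.4, 0.5]
width: 1.003
finger_force: 0.0
```

Request:
carry_out(commands=[[0.3,0,-1,0],[1,0,-1,0],[1,0,-1,0],[1,0,-1,0],[1,0,-0.6,0],[0,0,0,0],[0,0,0,0],[0,0,0,0]])

```text
time_s: 20.7
tool_pos: [0.5433, 0.2853, 0.4482]
tcp_rot: [2.473, 1.936, -0.003]
force: [0.6, 0.3, -0.7]
width: 1.001
finger_force: 0.0
```

```bash
python3 - <<'E'
from h import *
s=env.get_state();print(s["tool_pos"])
f=grab("wrist","w6");P=cloud(f)
x=np.array([.2389,.971]);S=np.array([.5181,.1823]);d=P[...,:2]-S
a=d@x;b=d@np.array([x[1],-x[0]]);z=P[...,2]
for nm,m in (("rimL",(abs(b+46)<0)|((abs(b+.0455)<.002))),("rimR",(abs(b-.0455)<.002)),("floor",(abs(b)<.02))):
    for lo in(-.07,-.05,-.03,.03,.055,.065):
        q=m&(abs(a-lo)<.006);print(nm,lo,q.sum(),np.nanmedian(z[q]).round(4) if q.any() else None)
m=(z>.128)&(z<.146)&(abs(b)<.03);q=P[m];print("post",q.mean(0),a[m].mean(),len(q))
m=(z>.13)&(z<.14)&(abs(b)<.02)&(abs(a)<.05);print("bar",P[m].mean(0),a[m].mean(),b[m].mean(),len(P[m]))
E
```

```text
[0.54328799 0.28526591 0.44818538]
rimL -0.07 34 0.0903
rimL -0.05 39 0.0913
rimL -0.03 38 0.0921
rimL 0.03 42 0.0918
rimL 0.055 47 0.0916
rimL 0.065 54 0.0919
rimR -0.07 36 0.0921
rimR -0.05 37 0.0924
rimR -0.03 39 0.0925
rimR 0.03 44 0.0923
rimR 0.055 55 0.0923
rimR 0.065 45 0.0924
floor -0.07 275 0.0846
floor -0.05 199 0.0847
floor -0.03 222 0.0849
floor 0.03 602 0.0855
floor 0.055 388 0.085
floor 0.065 394 0.0848
post [0.5331581  0.24623087 0.13531379] 0.06567425217205236 882
bar [0.51796176 0.18464054 0.13446229] 0.002239640841964157 -0.0006933876039435873 576
```

View pics/w6.png

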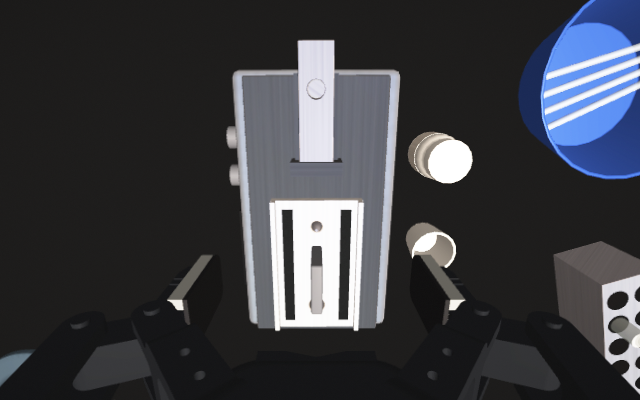

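Tray is flush (floor 85 mm, rims ~92 mm all round), the pin shows in the hole at (317,227), and the post is at (316,88), drawn back. Grip the post and push shut.

Request:
carry_out(commands=[[1,0,0,0],[1,0,0,0],[1,0,0,0],[0.47,0,0.5,0],[0,0,1,0],[0,0,1,0],[0,0,1,0],[0,0,1,0]])

```text
time_s: 21.55
tool_pos: [0.564, 0.3691, 0.3339]
tcp_rot: [2.473, 1.936, -0.004]
force: [0.4, 0.2, 0.1]
width: 1.001
finger_force: 0.0
```

Request:
carry_out(commands=[[0,0,0.9,0],[0,0,0.7,0],[0,0,0.4,0],[0,0,0,0],[0,0,0,0]])

```text
time_s: 22.05
tool_pos: [0.5644, 0.3704, 0.2865]
tcp_rot: [2.473, 1.937, 0.001]
force: [0.8, 0.4, 0.0]
width: 1.0
finger_force: 0.0
```

```bash
python3 st.py
```

```text
[0.56438612 0.37044966 0.28653637] [2.47275115e+00 1.93740025e+00 5.74938014e-04] F [0.81645201 0.35912949 0.04842776] M [ 0.02762517 -0.05245876 -0.01663202] yaw 76.15739080450085
[-7.75e+00  3.00e-03  5.40e-01]
```

Request:
carry_out(commands=[[0,0,0.28,0],[0,0,0,0],[0,0,0,0],[0,0,0,0],[0,0,0,0],[0,0,0,0],[0,0,0,0],[0,0,0,0]], jaw=-1, squeeze=40)

```text
time_s: 22.85
tool_pos: [0.5642, 0.3709, 0.2797]
tcp_rot: [-2.472, -1.938, -0.001]
force: [-1.5, -0.6, 3.2]
width: 0.174
finger_force: 39.0
```

Request:
carry_out(commands=[[-0.2,0,0,0],[-0.25,0,0,0],[-0.25,0,0,0],[-0.25,0,0,0],[-0.25,0,0,0],[-0.2,0,0,0],[-0.2,0,0,0],[0,0,0,0]])

```text
time_s: 23.65
tool_pos: [0.5545, 0.3309, 0.2796]
tcp_rot: [2.473, 1.937, -0.002]
force: [-0.6, -0.2, 6.7]
width: 0.172
finger_force: 39.7
```

Request:
carry_out(commands=[[-0.1,0,0,0],[-0.1,0,0,0],[0,0,0,0],[0,0,0,0]])

```text
time_s: 24.05
tool_pos: [0.5534, 0.3272, 0.2796]
tcp_rot: [-2.472, -1.938, -0.001]
force: [0.2, 3.0, 5.3]
width: 0.179
finger_force: 39.5
```

```bash
python3 st.py
```

```text
[0.5534394  0.32721311 0.27960607] [-2.47235990e+00 -1.93829209e+00 -8.22983715e-04] F [0.15999649 2.97429823 5.31951213] M [ 0.51531645  0.06573715 -0.05947304] yaw 76.19179937651525
[-5.966  0.011  0.262]
```

Request:
carry_out(commands=[[-0.08,0,0,0],[0,0,0,0],[0,0,0,0]])

```text
time_s: 24.35
tool_pos: [0.5531, 0.3267, 0.2797]
tcp_rot: [-2.471, -1.939, -0.006]
force: [2.3, 6.0, 3.1]
width: 0.171
finger_force: 39.3
```

Request:
carry_out(commands=[[-0.08,0,0,0],[0,0,0,0],[0,0,0,0]])

```text
time_s: 24.65
tool_pos: [0.5528, 0.3262, 0.2797]
tcp_rot: [-2.469, -1.939, -0.011]
force: [5.0, 10.3, 0.5]
width: 0.174
finger_force: 39.1
```

```bash
python3 st.py
```

```text
[0.55279582 0.32616779 0.27971599] [-2.46869209 -1.93901522 -0.01131464] F [ 5.02841535 10.29952799  0.51260674] M [ 1.94013108 -0.67119836  0.01002378] yaw 76.29518087880597
[-5.921  0.014  0.226]
```

Request:
carry_out(commands=[[0,0,0,0],[0,0,0,0],[0,0,0,0],[0,0,-0.3,0],[0,0,-1,0],[0,0,-1,0],[0,0,-1,0],[0,0,-1,0]], jaw=1)

```text
time_s: 25.45
tool_pos: [0.5524, 0.3227, 0.3882]
tcp_rot: [2.472, 1.937, -0.0]
force: [0.3, 0.9, -0.2]
width: 0.994
finger_force: 0.0
```

Request:
carry_out(commands=[[-0.8,0,-1,0],[-0.8,0,-1,0],[0,0,-1,0],[0,0,0,0],[0,0,0,0]])

```text
time_s: 25.95
tool_pos: [0.5427, 0.2842, 0.4622]
tcp_rot: [2.472, 1.938, 0.001]
force: [0.9, -1.0, 0.3]
width: 0.997
finger_force: 0.0
```

```bash
python3 - <<'E'
from h import *
f=grab("wrist","w7");P=cloud(f)
x=np.array([.2389,.971]);S=np.array([.5181,.1823]);d=P[...,:2]-S
a=d@x;b=d@np.array([x[1],-x[0]]);z=P[...,2]
m=(z>.128)&(z<.146)&(abs(b)<.02)&(a>.1)&(a<.22);print("post",P[m].mean(0),a[m].mean(),m.sum())
m=(z>.0905)&(z<.0975)&(abs(b)<.014)&(a<.11);print("tip a",np.percentile(a[m],[0,1,5]) )
for lo in(-.07,-.05,.03,.045):
    q=(abs(b)<.02)&(abs(a-lo)<.006);print(lo,np.nanmedian(z[q]))
print(env.get_state()["tool_pos"],env.get_state()["force"])
E
```

```text
post [0.55256021 0.32461512 0.13690968] 0.14642053086226337 245
tip a [0.02636954 0.02724707 0.05273133]
-0.07 0.08456830731594883
-0.05 0.08460870834371703
0.03 0.08547060186337224
0.045 0.08471493416118986
[0.54251617 0.2843209  0.46111916] [-0.4014509   0.02956892 -0.44797588]
```

View pics/w7.png

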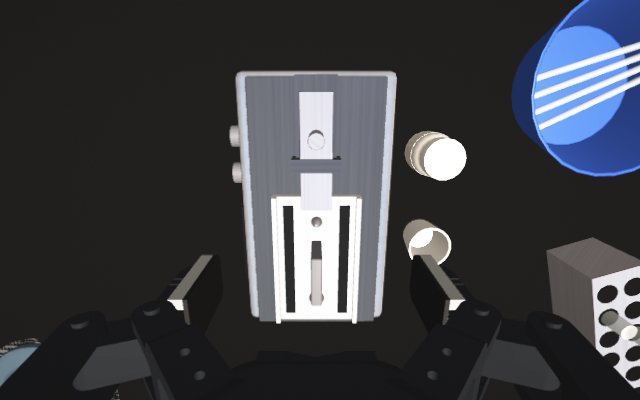

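The bolt's post (316,140) is 146.4 mm from the seat, where it should be when shut. Its tip covers the tray's end at (316,205), the tray is flush, and the gripper is clear.

```bash
python3 -c "
from plant import env
print(env.sign_off())"
```

```text
the job is handed in; nothing more can be done
None
```

The tray is flush over both pins with the bolt pushed fully shut over its end; the bystanders were left alone, and I handed the job in at about 26 s.

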